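# Grade a turned handle blank in the taper gauge

## Robot

A 6-joint arm with a two-finger parallel gripper is mounted at the origin on the work surface. World frame = base frame: x ahead of the robot, y to its left, z up, the work surface at z = 0. Lengths are in mm, angles in rad, forces in N, time in s.
With the tool pointing down it reaches from about 275 to 750 mm from the base axis. Payload 10.2 kg.
Tool frame: the origin (TCP) lies where the fingers leave the gripper's body, on its centre line; the fingertips stand 73 mm ahead of it and the grasp point (between the pads) lies 54 mm ahead of it (ctrl.tip_extent is the z of the fingertips in the tool frame, in mm); z points along the fingers, y is the line along which they close (so a half turn about z gives the same grasp; the last joint's range is limited). The gripper opens to 85 mm and grips with 20 to 120 N. Pads are 22 mm wide; open, the fingers measure 114 mm over their backs; the gripper's body (76 mm by 85 mm) begins 54 mm behind the grasp point. The pads swing forward as they close: fully open they stand 13 mm farther back than shut.
Start: joints at [-1.565, 0.313, 1.498, -0, 1.331, -0.223], TCP at [119.061, -511.328, 303.894] pointing down, gripper open.
Joint ranges: [-2.94, 2.94], [-0.97, 2.17], [0.19, 2.56], [-1.23, 4.37], [0.02, 3.11], [-2.88, 2.88]. Speed limits (rad/s): [2.39, 2.39, 3.01, 3.14, 3.14, 3.14].

## Interface

Orientations are given as a unit quaternion [w, x, y, z].
In Python, from rig import readout, cams, order, ctrl gives the robot as it stands.
- The arm moves only by the shell command python3 -m handwheel 'ROWS' [OPENING] [FORCE]. ROWS is a JSON list that holds a single list of rows (three levels of brackets), with 1 to 8 rows, each of 6 numbers: dx, dy, dz in normalised numbers (1 is 0.4 m), then a rotation vector rx, ry, rz in shares of 2 pi rad (1.0 is 2 pi rad); each row is the pose to reach, as a shift and turn from the pose commanded when the command began, along the tool's axes at that moment; what a row does not reach only later rows make up. A row lasts 1/10 s, in which the tool goes at most 50 mm and 0.15 rad, less where a joint would pass 70% of its speed; a pose out of reach is approached as far as the arm can. OPENING is the opening from 0.0 (shut) to 1.0 (fully open), set as the command begins (- or left out keeps the last). The fingers move at their own pace and stop on an object; FORCE is the grip in N (left out, the last holds). Time passes only in rows, so rows that do not move let the fingers close. It prints the time, the measured TCP pose, the force, the opening and the grip force at its end. No shift or turn number may pass 1 either way. Input that does not fit is refused with a message, and nothing moves.
- readout.sense(): the state, without advancing time (a new reading comes with each control period).
- cams.capture(name): name is "scene" or "top" or "wrist"; returns (picture, depth): 400x640x3 uint8, red, green, blue; 400x640 float32, mm along the optical axis (not along the pixel's ray), 0 where there is no reading.
- cams.calibration(name): a dict with "fx", "fy", "cx", "cy" (pixels), "distortion" ([k1, k2, p1, p2, k3] as OpenCV has them; the pictures are not rectified), "position" and "attitude" of the camera in the world. Camera axes: x right, y down, z forward; pixel columns grow to the right and rows downward; lengths in mm; the calibration is good to about 2 mm. A picture is of the moment at which its call begins: read the wrist's pose just before it. calibration takes no time and is no camera call; for the wrist camera it gives the pose at the moment of the call.
- order.finish_job(): hands the job in; it is judged then, once.
Trained networks look in the newest picture that a camera, given by its name, has taken for a name from the list of things; names that differ only in an ending like _2 or _b are one class to them, and where a whole thing is asked for, a point or a joint stands for the part that bears it (a point fixed in the world has none). Each returns a list of dicts, best first, with "p" (0 to 1); they miss things now and then, are a little off and sometimes report something else, mostly with a low value. They report only what shows in the picture. A call takes as long as a camera call. They do not tell look-alikes from the thing itself.
- cams.trace(target, camera): "pixels" (400x640 bool, what is visible of it) and "bbox" ([left, top, right, bottom] in pixels, round what is visible of it).
- cams.spot_point(target, camera): "uv" ([column, row] in pixels: a listed point, or the origin of a listed thing).
The state is a dict: "time_s": time; "joints": joint angles; "dq": joint speeds; "tau": joint torques, N m; "eef_pos": TCP position; "ee_rot": TCP orientation; "force": force on the tool from outside, world axes, zero at the start; "wrist_torque": the same for the moment, N m; "grip_width": opening from 0.0 (shut) to 1.0 (fully open); "grip_force": force on a finger pad.
Only numpy, scipy, OpenCV 4.12 (cv2) and the standard library are available. Lean on these libraries where they do the work, as an engineer would, in place of code of your own. Each camera call takes 0.05 s, during which the arm holds its last target. There are 200 camera calls.

## Task

Stand the turned handle blank upright in the wide mouth of the taper gauge and slide it along the slot, pushing the brass pointer ahead of it, until it wedges gently between fence and jaw; press it snug for a moment without forcing it. Then take it out, leave the pointer where the blank pushed it, and stand the blank upright in the tray of the colour that the pointer shows. Move the pointer only with the blank, and leave the chuck, the spanner and the offcut alone.

Things in the scene. Friction and masses are not known exactly. Their poses are not given: they have to be found in the camera images.
- blank: Pale wooden handle blank, an upright round rod 28 mm in diameter and 92 mm tall, about 70 g, brass ring at the foot, standing loose on the bench. Origin: centre of its underside; z along the rod, up. Held about 55 mm above its foot, the fingers clear the gauge and the tray walls.
- gauge: Taper gauge fixed to the bench: wooden base 130 (x) by 280 (y) by 10 mm, the slot's floor, all rigid. Origin: underside, half way along. The slot runs along its y: wide mouth at +y (base ends at y=140 mm), narrow end at -y. Fence face at x=-20 mm, steel jaw on the +x side; it narrows towards -y by 0.105 mm per mm, all on the jaw's side. Their tops: 35 mm above the bench.
- mouth (a point): Point on the slot's floor near the mouth where the blank's foot can be stood (18 mm off the fence face, gauge y=120 mm, clear of the pointer). From there it slides towards gauge -y, its centre 14 mm off the fence when touching it, and wedges 90 to 200 mm on, depending on the jaw. A wedged blank comes free by moving back towards the mouth, then up.
- fence: Aluminium bar of the gauge, fixed, 35 mm wide, straight slot face at x=-20 mm of the gauge's frame, with coloured bands on its top: from the mouth, bare metal, then yellow, green, blue. Origin and axes coincide with the gauge's.
- jaw: Steel jaw of the gauge: a bar 30 mm wide, 260 mm long, 25 mm high at 6 degrees to the fence, clamped. The bar was set 0 to 11.6 mm outward (gauge +x) for today's pattern; this pose (origin and axes as the gauge's) does not tell the setting. At 0 the slot is 34.3 mm wide at gauge y=90 mm; each mm moves the wedging place 9.5 mm towards -y. Overrunning by a few mm raises the force steeply.
- rider (a joint): Brass pointer block in the slot along the fence, 8 wide, 20 long, top 34.5 mm above the bench, red hand over the fence. About 1.5 N friction, stays where pushed. Value in m, 0 at start, grows towards the narrow end. Mouth-side face at gauge y = 70 mm - value, hand at 60 mm - value. Hand on yellow below 0.090, green to 0.128, blue above; within 6 mm of a border either tray will do.
- pointer (a point): The red hand of the brass pointer, the middle of its length, 37 mm above the bench.
- tray_yellow: Yellow open tray, 90 by 90 by 30 mm, walls and floor 5 mm thick, fixed to the bench. Origin: centre of its underside.
- tray_green: Green open tray, 90 by 90 by 30 mm, walls and floor 5 mm thick, fixed to the bench. Origin: centre of its underside.
- tray_blue: Blue open tray, 90 by 90 by 30 mm, walls and floor 5 mm thick, fixed to the bench. Origin: centre of its underside.
- chuck: Bystander: round steel lathe chuck, 84 mm in diameter, 56 mm high. Origin: centre of its underside.
- spanner: Bystander: steel spanner lying flat, about 180 mm long, along its x. Origin: under its middle.
- offcut: Bystander: pale wooden block, 90 by 60 by 45 mm. Origin: centre of its underside.
Not all that is in view belongs to the job. What is shaped like the blank but red or turquoise is not meant.

How it is judged:
By the outcome, as a careful person would: the job done as asked, in the order asked, and still so for the second after the job is handed in, with the robot touching nothing.
It also fails if it takes over 61 s, if anything falls off the work surface, if the arm or the gripper's body presses on something with over 40 N, if the wrist force passes 120 N, or if a joint passes its speed limit or range.

## Working session

There is one attempt and no reset: what is moved stays moved. The work goes in short steps, Python scripts to look and compute and a shell command to move; the robot and the scene stay as the last step left them, time stands still between calls to the robot, and variables do not carry over. Pictures are saved under pics/ and viewed, at most 10 in all, crops included, and the job is handed in when it is done.

```bash
ls; mkdir -p pics
cat > h.py <<'E'
import numpy as np, cv2
from rig import readout, cams, order, ctrl
from scipy.spatial.transform import Rotation as R
def rot(q): return R.from_quat([q[1],q[2],q[3],q[0]]).as_matrix()
def cal(n):
    c=cams.calibration(n); K=np.array([[c['fx'],0,c['cx']],[0,c['fy'],c['cy']],[0,0,1.]])
    a=np.array(c['attitude'],float); A=a if a.shape==(3,3) else rot(a)
    return K,np.array(c['distortion'],float),np.array(c['position'],float),A
def ray(c,uv):
    K,D,p,A=c; n=cv2.undistortPoints(np.array(uv,float).reshape(-1,1,2),K,D).reshape(-1,2)
    return np.c_[n,np.ones(len(n))]@A.T
def atz(c,uv,z):
    r=ray(c,uv); return c[2]+r*((z-c[2][2])/r[:,2])[:,None]
def atd(c,uv,d): return c[2]+ray(c,uv)*np.array(d).reshape(-1,1)
def save(n,im): cv2.imwrite('pics/'+n+'.png',im[:,:,::-1])
E
python3 - <<'E'
from h import *
print(readout.sense()); 
for n in('top','scene'):
    im,d=cams.capture(n); save(n,im); np.save(n+'_d.npy',d); np.save(n+'.npy',im); print(n,cams.calibration(n))
    c=cal(n)
    for t in['blank','gauge','mouth','pointer','fence','tray_yellow','tray_green','tray_blue','chuck','offcut','spanner']:
        for o in cams.spot_point(t,n)[:4]:
            z={'mouth':10,'pointer':37}.get(t,0)
            print(t,round(o['p'],2),np.round(o['uv']),np.round(atz(c,o['uv'],z)[0]))
E
```

```text
pics
{'time_s': 0.0, 'joints': array([-1.56539347e+00,  3.13437273e-01,  1.49845596e+00,  1.60195268e-05,
        1.33099676e+00, -2.23371249e-01]), 'dq': array([-7.23039074e-05, -4.56916843e-04,  1.69920609e-03, -1.68293366e-03,
        1.15870620e-03, -8.15816989e-04]), 'tau': array([ 4.55157738e-05, -4.12265217e+01, -2.59744781e+01, -2.02791716e-04,
        4.19409393e-03,  1.56622001e-06]), 'eef_pos': array([ 119.06620786, -511.14431149,  303.33442292]), 'ee_rot': array([-6.43976264e-04,  9.93464940e-01,  1.14135850e-01,  7.82881925e-05]), 'force': array([-0.58835414,  0.39560603, -0.82300215]), 'wrist_torque': array([0.00944161, 0.01571892, 0.00067573]), 'grip_force': 0.0, 'grip_width': 0.9986802566606319}
top {'fx': 445.9240779003899, 'fy': 445.9240779003899, 'cx': 320.57171645760275, 'cy': 200.21991776216262, 'distortion': array([-0.03223573,  0.        ,  0.        ,  0.        ,  0.        ]), 'position': array([ 3.67872823e+02, -3.37539412e-01,  1.30189427e+03]), 'attitude': array([ 0.05526886, -0.69854698,  0.7114482 , -0.05309362])}
blank 0.61 [212. 200.] [577. 322.   0.]
[... 768 characters left out ...]
titude': array([-0.16261658,  0.43034948,  0.8266378 , -0.32407579])}
blank 0.86 [432. 240.] [450. 300.  -0.]
blank 0.72 [433. 261.] [510. 333.   0.]
blank 0.63 [417. 272.] [567. 312.  -0.]
blank 0.62 [464. 279.] [518. 421.  -0.]
gauge 0.76 [339. 201.] [473.   9.   0.]
mouth 0.85 [371. 216.] [477. 120.  10.]
pointer 0.48 [360. 193.] [438.  59.  37.]
fence 0.89 [340. 203.] [479.  13.   0.]
tray_yellow 0.97 [348. 272.] [670. 166.   0.]
tray_green 0.91 [302. 239.] [650.   3.   0.]
tray_blue 0.7 [253. 211.] [ 651. -182.    0.]
tray_blue 0.43 [302. 238.] [649.   1.   0.]
chuck 0.84 [262. 162.] [ 470. -302.    0.]
chuck 0.49 [349. 270.] [661. 166.   0.]
spanner 0.56 [200. 181.] [ 653. -402.    0.]
```

Run:
```python
import cv2
a=cv2.imread('pics/scene.png')[225:305,380:500]; b=cv2.imread('pics/top.png')[150:290,180:340]
cv2.imwrite('pics/c1.png',cv2.resize(a,None,fx=6,fy=6,interpolation=2)); cv2.imwrite('pics/c2.png',cv2.resize(b,None,fx=4,fy=4,interpolation=2))
```

```text
(no output)
```

View pics/top.png

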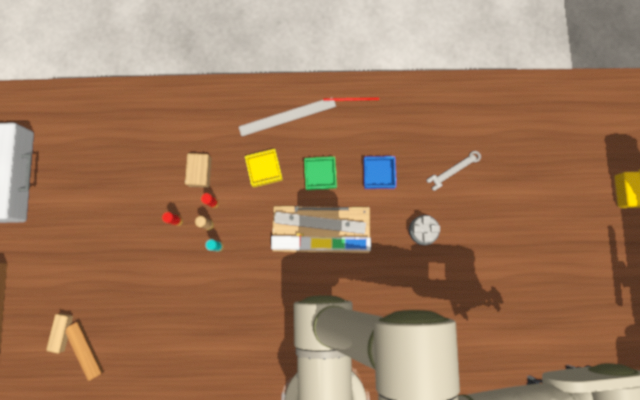

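View pics/c1.png

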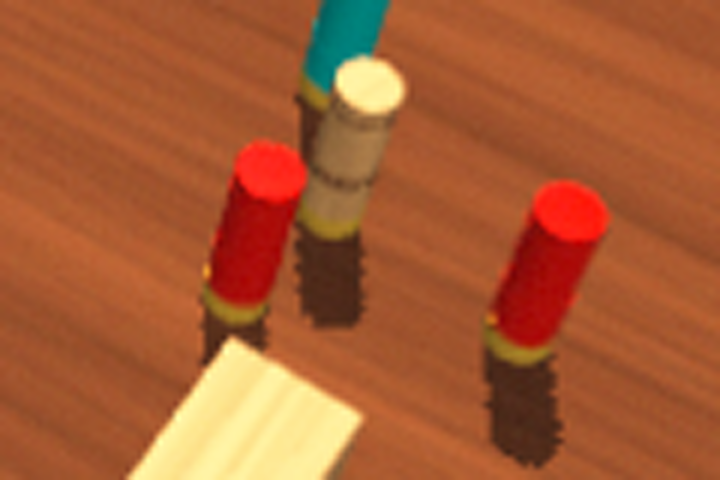

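View pics/c2.png

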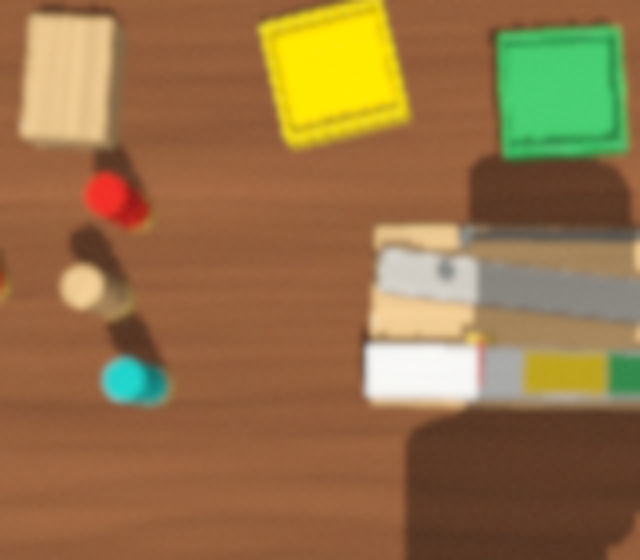

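Candidates in the top view are pale (202,222), red (208,200), red (171,217) and turquoise (213,244). The pale rod with the brass foot is the blank, and the crop confirms it. The pointer is near (299,240), at the bare end of the bands.

```bash
cat > m.py <<'E'
from h import *
def meas(n,names):
    im,d=cams.capture(n); c=cal(n); out={}
    H,W=d.shape; uv=np.stack(np.meshgrid(np.arange(W),np.arange(H)),-1).reshape(-1,2).astype(float)
    P=atd(c,uv,d.reshape(-1)).reshape(H,W,3); 
    for t in names:
        for o in cams.trace(t,n)[:4]:
            m=o['pixels']&(d>0); q=P[m]
            if len(q)<5: continue
            zt=np.percentile(q[:,2],90); s=q[abs(q[:,2]-zt)<6]
            r=cv2.minAreaRect(s[:,:2].astype(np.float32)); col=im[m].mean(0)
            print(n,t,round(o['p'],2),len(s),'ztop',round(zt,1),'rect',np.round(r[0],1),np.round(r[1],1),round(r[2],1),'med',np.round(np.median(s,0),1),col.round())
    return im,d,P
E
python3 - <<'E'
from m import *
for n in('top','scene'):
    im,d,P=meas(n,['blank','fence','gauge','tray_yellow','tray_green','tray_blue'])
E
```

```text
top blank 0.55 63 ztop 93.2 rect [564.6 317.6] [22.7 23.5] 4.2 med [564.4 317.5  91.5] [203.  50.  36.]
top blank 0.54 82 ztop 93.0 rect [514.7 423.2] [26.3 25.4] 87.5 med [516.  422.5  91.6] [190.  53.  37.]
top blank 0.44 62 ztop 92.7 rect [501.6 330.5] [21.4 23.2] 71.4 med [501.3 330.3  91.4] [192. 158. 110.]
top blank 0.42 81 ztop 93.3 rect [438.3 303.1] [27.3 25.4] 37.3 med [437.9 304.   91.3] [ 65. 166. 154.]
top fence 0.88 1022 ztop 38.5 rect [440.4   4.4] [275.6  35. ] 88.1 med [440.4  -2.7  35.7] [167. 177. 160.]
top gauge 0.63 2025 ztop 37.2 rect [469.7   2.2] [276.4 101.4] 85.5 med [454.2   4.6  35.3] [178. 166. 140.]
top tray_yellow 0.94 198 ztop 29.2 rect [665.4 168.9] [90.  90.2] 13.4 med [660.6 173.9  29. ] [243. 218.   9.]
top tray_green 0.57 207 ztop 28.6 rect [646.8   1.9] [91.6 90. ] 2.3 med [645.7   1.2  28.5] [ 71. 187. 103.]
top tray_green 0.35 2029 ztop 37.2 rect [469.7   2.2] [276.4 101.4] 85.5 med [454.2   4.6  35.3] [178. 166. 139.]
top tray_blue 0.8 207 ztop 28.9 rect [ 645.  -172.1] [90.6 90.5] 88.9 med [ 640.6 -169.1   28.4] [ 55. 122. 200.]
scene blank 0
[... 387 characters left out ...]
.9  90.4] [181.  34.  18.]
scene fence 0.67 787 ztop 37.8 rect [448.2   5.4] [280.8  46.5] 88.4 med [446.2  18.   35.9] [169. 177. 161.]
scene fence 0.17 1545 ztop 37.1 rect [470.6   5.1] [278.1 105.2] 84.9 med [462.8  19.8  35.6] [175. 164. 137.]
scene gauge 0.58 1568 ztop 37.1 rect [470.9   3.2] [281.8 104.2] 84.9 med [462.3  18.7  35.6] [175. 163. 136.]
scene tray_yellow 0.93 325 ztop 29.5 rect [669.4 170.6] [94.8 90.9] 13.8 med [672.1 169.2  28.9] [228. 205.   1.]
scene tray_green 0.73 279 ztop 29.9 rect [650.2   4. ] [91.8 92.4] 1.3 med [654.2   5.1  29.4] [ 41. 174.  80.]
scene tray_blue 0.8 254 ztop 29.7 rect [ 648.8 -170.1] [92.6 91.7] 89.6 med [ 653.7 -170.4   29.1] [ 30.  96. 186.]
```

The manual's scale: shifts go in shares of 0.4 m and turns go in shares of 2 pi rad. Converting my numbers, -317 mm / 400 = -0.7925, 244 mm / 400 = 0.61, 0.262 rad / 6.2832 = 0.0417.

```bash
python3 -m handwheel '[[[0.075,-0.0975,0,0,0,0.0048],[0.1525,-0.1975,0,0,0,0.0111],[0.2275,-0.2975,0,0,0,0.0159],[0.305,-0.395,0,0,0,0.0207],[0.38,-0.495,0,0,0,0.0255],[0.4575,-0.595,0,0,0,0.0318],[0.5325,-0.6925,0,0,0,0.0366],[0.61,-0.7925,0,0,0,0.0417]]]' 0.75 30; python3 -c "
from h import *
s=readout.sense();A=rot(s['ee_rot']);print(A.round(4),A.T@(np.array([504,332,260])-s['eef_pos']))"
```

```text
time_s: 2.7
eef_pos: [284.7, -146.2, 304.2]
ee_rot: [0.0, 1.0, -0.018, 0.0]
force: [1.2, -0.5, -1.6]
grip_width: 0.749
grip_force: 0.0
[[ 9.994e-01 -3.550e-02  9.000e-04]
 [-3.550e-02 -9.994e-01 -9.000e-04]
 [ 1.000e-03  9.000e-04 -1.000e+00]] [ 202.19845929 -485.68729095   43.97012042]
```

In the tool's units: -365 mm / 400 = -0.9125, -322 mm / 400 = -0.805.

```bash
python3 -m handwheel '[[[0.0475,-0.115,0,0,0,0],[0.095,-0.23,0,0,0,0],[0.1425,-0.345,0,0,0,0],[0.19,-0.46,0,0,0,0],[0.2375,-0.575,0,0,0,0],[0.285,-0.69,0,0,0,0],[0.3325,-0.805,0,0,0,0],[0.38,-0.9125,0,0,0,0]]]'
python3 -m handwheel '[[[0.05,-0.1,0.05,0,0,0],[0.1,-0.2,0.1,0,0,0],[0.125,-0.3025,0.11,0,0,0],[0.125,-0.3025,0.11,0,0,0],[0.125,-0.3025,0.11,0,0,0]]]'
python3 - <<'E'
from h import *
s=readout.sense();A=rot(s['ee_rot']);print(A.round(4))
im,d=cams.capture('wrist'); save('w1',im); c=cal('wrist'); print(cams.calibration('wrist'))
for o in cams.trace('blank','wrist')[:4]:
    m=o['pixels']&(d>0); v,u=np.nonzero(m); P=atd(c,np.c_[u,v],d[m]); zt=np.percentile(P[:,2],90); q=P[abs(P[:,2]-zt)<5]
    r=cv2.minEnclosingCircle(q[:,:2].astype(np.float32)); print(o['p'],zt,r,np.median(q,0),im[m].mean(0))
    print('shift',A.T@(np.array([*r[0],0])-s['eef_pos']))
E
```

```text
time_s: 3.5
eef_pos: [448.8, 214.2, 303.9]
ee_rot: [-0.0, 1.0, -0.016, 0.0]
force: [1.2, -1.2, 0.8]
grip_width: 0.748
grip_force: 0.0
time_s: 4.0
eef_pos: [502.3, 331.3, 259.4]
ee_rot: [0.0, 1.0, -0.016, -0.0]
force: [-0.5, -0.8, -0.6]
grip_width: 0.754
grip_force: 0.0
[[ 9.995e-01 -3.200e-02 -8.000e-04]
 [-3.200e-02 -9.995e-01 -6.000e-04]
 [-8.000e-04  6.000e-04 -1.000e+00]]
{'fx': 277.8786577491555, 'fy': 277.8786577491555, 'cx': 318.2272084603664, 'cy': 200.80622667964684, 'distortion': array([-0.03909181,  0.        ,  0.        ,  0.        ,  0.        ]), 'position': array([578.37916562, 328.82853736, 331.15997977]), 'attitude': array([-0.10382266, -0.68748592,  0.71059281,  0.10789725])}
0.82 94.3501765087358 ((517.3636474609375, 425.37310791015625), 13.952305793762207) [518.08457882 424.48964017  93.77845197] [189.24806202  22.60271318  11.87855297]
shift [ 12.26368186 -94.63216476 259.29046686]
0.74 94.03495840702347 ((440.0597839355469, 304.1268310546875), 14.260834693908691) [441.31984352 303.87448735  93.5556426 ] [ 14.17062635 115.77897768 109.4737221 ]
shift [-61.1243562   29.0235086  259.42193738]
```

View pics/w1.png

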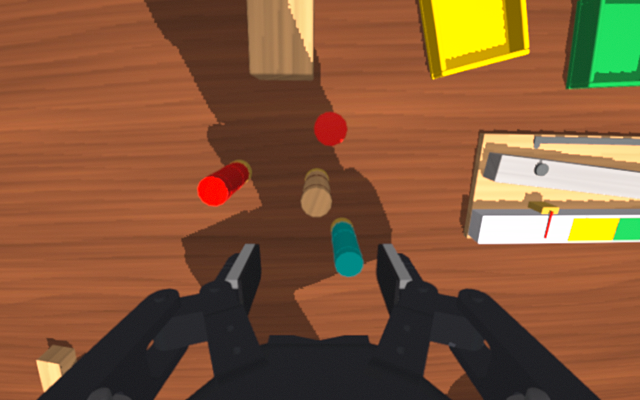

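The wrist view shows the pale blank's top at (317,200), turquoise at (347,260), and red at (330,128) and (213,190). The gauge's mouth end is on the right, with the red hand at (547,225) over bare metal.

Run:
```python
from h import *
s=readout.sense();A=rot(s['ee_rot'])
im,d=cams.capture('wrist'); c=cal('wrist')
v,u=np.mgrid[170:225,295:335]; v=v.ravel();u=u.ravel(); k=d[v,u]>0
P=atd(c,np.c_[u,v][k],d[v,u][k]); q=P[abs(P[:,2]-93)<5]
print(len(q),cv2.minEnclosingCircle(q[:,:2].astype(np.float32)),cv2.minAreaRect(q[:,:2].astype(np.float32)),q[:,2].mean())
g=np.array(cv2.minEnclosingCircle(q[:,:2].astype(np.float32))[0]);print(A.T@(np.array([*g,109])-s['eef_pos']))
# fence edges
v,u=np.mgrid[195:250,460:640]; v=v.ravel();u=u.ravel(); k=d[v,u]>0
P=atd(c,np.c_[u,v][k],d[v,u][k]); q=P[abs(P[:,2]-35)<4]; q=q[(q[:,0]<475)]
r=cv2.minAreaRect(q[:,:2].astype(np.float32)); print(r, cv2.boxPoints(r), q[:,2].mean())
for y in range(60,160,15):
    t=q[abs(q[:,1]-y)<4]; print(y,len(t),t[:,0].min().round(1) if len(t) else 0,t[:,0].max().round(1) if len(t) else 0)
for t,z in (('mouth',10),('pointer',37)):
    for o in cams.spot_point(t,'wrist')[:2]: print(t,o['p'],atz(c,o['uv'],z))
```

```text
722 ((504.03558349609375, 333.865234375), 13.874061584472656) ((504.3680419921875, 333.8556823730469), (27.185644149780273, 26.568758010864258), 87.86811065673828) 93.12172996822062
[  1.40530125  -3.70993163 151.34244272]
((447.8634033203125, 40.141357421875), (212.57884216308594, 45.60793685913086), 88.39285278320312) [[422.0874   -65.466675]
 [467.67737  -66.74582 ]
 [473.6394   145.74939 ]
 [428.04944  147.02853 ]] 36.138805613463845
60 181 426.6 471.3
75 226 427.3 471.5
90 183 428.5 462.0
105 182 428.6 462.6
120 187 428.1 463.2
135 192 429.2 463.9
150 11 431.4 454.8
mouth 0.86 [[479.14657661 123.64920351  10.        ]]
mouth 0.21 [[661.22901062 360.06572177  10.        ]]
pointer 0.58 [[452.19615705  67.1226056   37.        ]]
pointer 0.44 [[490.53359684  38.57235643  37.        ]]
```

In the tool's units: 151 mm / 400 = 0.3775, 135 mm / 400 = 0.3375.

```bash
python3 -m handwheel '[[[0.0038,-0.0075,0.1,0,0,0],[0.0038,-0.0075,0.2,0,0,0],[0.0038,-0.0075,0.2875,0,0,0],[0.0038,-0.0075,0.3375,0,0,0],[0.0038,-0.0075,0.3775,0,0,0],[0.0038,-0.0075,0.3775,0,0,0]]]'
python3 -m handwheel '[[[0,0,0,0,0,0],[0,0,0,0,0,0],[0,0,0,0,0,0],[0,0,0,0,0,0],[0,0,0,0,0,0],[0,0,0,0,0,0],[0,0,0,0,0,0]]]' 0.2 40
```

```text
time_s: 4.85
eef_pos: [503.4, 333.0, 107.3]
ee_rot: [0.001, 1.0, -0.017, -0.002]
force: [-0.7, -0.2, -0.0]
grip_width: 0.751
grip_force: 0.0
time_s: 5.55
eef_pos: [504.6, 334.0, 110.2]
ee_rot: [-0.0, 1.0, -0.017, 0.001]
force: [-1.0, -1.2, 6.0]
grip_width: 0.313
grip_force: 39.3
```

In the tool's units: 195 mm / 400 = 0.4875, -120 mm / 400 = -0.3.

```bash
python3 -m handwheel '[[[0,0,-0.075,0,0,0],[0,0,-0.175,0,0,0],[0,0,-0.275,0,0,0],[-0.0075,0.1,-0.3,0,0,0],[-0.015,0.2,-0.3,0,0,0],[-0.0225,0.3125,-0.3,0,0,0],[-0.03,0.4125,-0.3,0,0,0],[-0.04,0.4875,-0.3,0,0,0]]]'
python3 -m handwheel '[[[0,0.034,0,0,0,0],[0,0.034,0,0,0,0],[0,0.034,0,0,0,0]]]'
python3 - <<'E'
from h import *
s=readout.sense();A=rot(s['ee_rot']);print(s['eef_pos'],A.round(4),s['grip_force'],s['force'])
im,d=cams.capture('wrist'); save('w2',im); c=cal('wrist')
for t,z in (('mouth',10),('pointer',37)):
    for o in cams.spot_point(t,'wrist')[:2]: print(t,o['p'],o['uv'],atz(c,o['uv'],z))
H,W=d.shape; uv=np.stack(np.meshgrid(np.arange(W),np.arange(H)),-1).reshape(-1,2)
P=atd(c,uv,d.ravel()); k=(d.ravel()>0)&(P[:,1]>-160)&(P[:,1]<170)&(P[:,0]>410)&(P[:,0]<560)&(P[:,2]>30)&(P[:,2]<40); q=P[k]
for y in range(-135,150,15):
    t=np.sort(q[abs(q[:,1]-y)<3][:,0]); g=np.diff(t); i=np.argsort(g)[-2:]; print(y,len(t),[(t[j].round(1),t[j+1].round(1)) for j in sorted(i)],(t[0].round(1),t[-1].round(1)) if len(t) else 0)
E
```

```text
time_s: 6.35
eef_pos: [481.2, 137.6, 229.2]
ee_rot: [0.0, 1.0, -0.017, 0.0]
force: [0.4, 0.7, -0.8]
grip_width: 0.317
grip_force: 39.6
time_s: 6.65
eef_pos: [481.4, 126.7, 229.0]
ee_rot: [-0.0, 1.0, -0.017, 0.0]
force: [-0.4, -0.2, -1.6]
grip_width: 0.314
grip_force: 39.7
[481.38214658 126.68605646 229.02811918] [[ 9.995e-01 -3.310e-02  4.000e-04]
 [-3.310e-02 -9.995e-01  4.000e-04]
 [ 4.000e-04 -4.000e-04 -1.000e+00]] 39.65069890022278 [-0.3557924  -0.15783204 -1.64891198]
mouth 0.94 [319.5, 190.7] [[478.90066089 126.8313191   10.        ]]
pointer 0.58 [379.7, 223.7] [[449.45432389  66.43026714  37.        ]]
-135 44 [(np.float64(429.8), np.float64(432.6)), (np.float64(433.2), np.float64(435.4))] (np.float64(421.3), np.float64(454.5))
-120 272 [(np.float64(455.2), np.float64(468.0)), (np.float64(471.5), np.float64(472.8))] (np.float64(420.3), np.float64(497.8))
-105 333 [(np.float64(422.1), np.float64(423.0)), (np.float64(455.8), np.float64(469.7))] (np.float64(421.4), np.float64(500.2))
-90 342 [(np.float64(422.6), np.float64(423.7)), (np.float64(456.4), np.float64(472.1))] (np.fl
[... 1244 characters left out ...]
2), np.float64(492.4))] (np.float64(426.6), np.float64(523.0))
75 420 [(np.float64(461.8), np.float64(463.6)), (np.float64(471.7), np.float64(494.4))] (np.float64(426.9), np.float64(525.0))
90 350 [(np.float64(462.1), np.float64(496.6)), (np.float64(513.7), np.float64(514.5))] (np.float64(427.7), np.float64(527.3))
105 349 [(np.float64(429.4), np.float64(431.1)), (np.float64(462.7), np.float64(498.7))] (np.float64(429.0), np.float64(529.3))
120 208 [(np.float64(463.2), np.float64(501.1)), (np.float64(509.4), np.float64(510.3))] (np.float64(461.9), np.float64(531.2))
135 138 [(np.float64(463.7), np.float64(502.7)), (np.float64(517.4), np.float64(518.3))] (np.float64(462.7), np.float64(532.8))
```

View pics/w2.png

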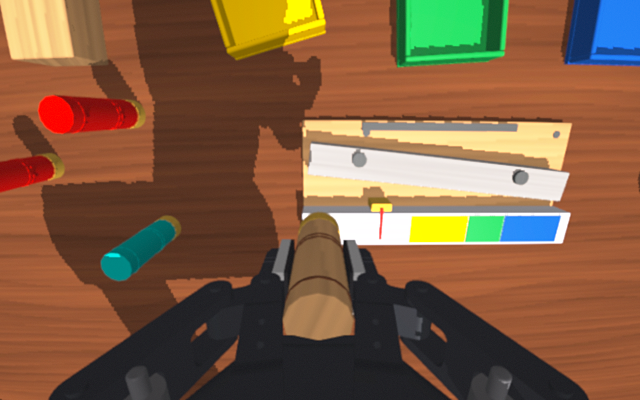

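The blank is held over the mouth. The pointer is at (381,222) on bare metal, and the slot is clear. By depth it should wedge near world y of about 25.

In the tool's units: 107 mm / 400 = 0.2675, 105 mm / 400 = 0.2625.

```bash
python3 -m handwheel '[[[0,0,0.1,0,0,0],[0,0,0.1875,0,0,0],[0,0,0.2375,0,0,0],[0,0,0.2625,0,0,0],[0,0,0.2675,0,0,0],[0,0,0.2675,0,0,0],[0,0,0.2675,0,0,0]]]'
python3 -m handwheel '[[[0,0,0.0025,0,0,0],[0,0,0.0025,0,0,0],[0,0,0.0025,0,0,0]]]'
python3 -m handwheel '[[[0,0,0.0025,0,0,0],[0,0,0.0025,0,0,0],[0,0,0.0025,0,0,0]]]'
```

```text
time_s: 7.5
eef_pos: [481.7, 126.2, 122.9]
ee_rot: [-0.0, 1.0, -0.016, 0.001]
force: [0.1, 1.0, -0.6]
grip_width: 0.316
grip_force: 39.6
time_s: 7.8
eef_pos: [481.2, 126.0, 121.2]
ee_rot: [-0.0, 1.0, -0.017, 0.0]
force: [-0.1, 0.3, -1.2]
grip_width: 0.317
grip_force: 39.6
time_s: 8.1
eef_pos: [481.4, 126.0, 120.3]
ee_rot: [0.0, 1.0, -0.017, 0.0]
force: [-1.1, -0.4, 4.5]
grip_width: 0.313
grip_force: 40.0
```

In the tool's units: -2.5 mm / 400 = -0.0063, -1.5 mm / 400 = -0.0038.

```bash
python3 -m handwheel '[[[-0.0038,0,-0.0008,0,0,0],[-0.0063,0,-0.0008,0,0,0],[-0.0063,0,-0.0008,0,0,0]]]'
python3 -m handwheel '[[[-0.0025,0,0,0,0,0],[-0.0025,0,0,0,0,0],[-0.0025,0,0,0,0,0]]]'
```

```text
time_s: 8.4
eef_pos: [478.7, 126.1, 120.3]
ee_rot: [-0.0, 1.0, -0.017, 0.0]
force: [1.1, 0.4, 2.2]
grip_width: 0.32
grip_force: 39.8
time_s: 8.7
eef_pos: [477.9, 126.1, 120.3]
ee_rot: [-0.0, 1.0, -0.017, 0.0]
force: [3.2, 0.1, 2.1]
grip_width: 0.314
grip_force: 39.7
```

Light contact with the fence (3 N). Next I slide it along the slot.

In the tool's units: 60 mm / 400 = 0.15, 52 mm / 400 = 0.13.

```bash
python3 -m handwheel '[[[0.001,0.02,0,0,0,0],[0.001,0.045,0,0,0,0],[0.001,0.07,0,0,0,0],[0.001,0.09,0,0,0,0],[0.001,0.11,0,0,0,0],[0.001,0.13,0,0,0,0],[0.001,0.15,0,0,0,0],[0.001,0.15,0,0,0,0]]]'
```

```text
time_s: 9.5
eef_pos: [476.1, 65.0, 120.3]
ee_rot: [0.0, 1.0, -0.017, -0.0]
force: [1.7, -2.3, 3.4]
grip_width: 0.318
grip_force: 40.0
```

In the tool's units: 20 mm / 400 = 0.05, 15 mm / 400 = 0.0375.

```bash
python3 -m handwheel '[[[0,0.0125,0,0,0,0],[0,0.025,0,0,0,0],[0,0.0375,0,0,0,0],[0,0.05,0,0,0,0],[0,0.05,0,0,0,0]]]'
```

```text
time_s: 10.0
eef_pos: [475.4, 45.8, 120.3]
ee_rot: [0.0, 1.0, -0.017, 0.0]
force: [2.4, 1.0, 2.9]
grip_width: 0.314
grip_force: 39.9
```

In the tool's units: 8 mm / 400 = 0.02, 6 mm / 400 = 0.015.

```bash
python3 -m handwheel '[[[0,0.0075,0,0,0,0],[0,0.015,0,0,0,0],[0,0.02,0,0,0,0],[0,0.02,0,0,0,0],[0,0.02,0,0,0,0]]]'; for i in 1; do :; done
python3 -m handwheel '[[[0,0.0025,0,0,0,0],[0,0.005,0,0,0,0],[0,0.005,0,0,0,0],[0,0.005,0,0,0,0]]]'
python3 -m handwheel '[[[0,0.0025,0,0,0,0],[0,0.005,0,0,0,0],[0,0.005,0,0,0,0],[0,0.005,0,0,0,0]]]'
```

```text
time_s: 10.5
eef_pos: [475.1, 38.3, 120.2]
ee_rot: [-0.0, 1.0, -0.017, 0.0]
force: [2.6, 4.0, 3.5]
grip_width: 0.317
grip_force: 39.9
time_s: 10.9
eef_pos: [475.1, 36.4, 120.2]
ee_rot: [-0.0, 1.0, -0.017, 0.0]
force: [3.2, 4.3, 2.8]
grip_width: 0.313
grip_force: 39.9
time_s: 11.3
eef_pos: [475.0, 34.4, 120.2]
ee_rot: [-0.0, 1.0, -0.017, 0.0]
force: [2.2, 4.1, 4.3]
grip_width: 0.318
grip_force: 39.9
```

In the tool's units: 3 mm / 400 = 0.0075, 2 mm / 400 = 0.005.

```bash
python3 -m handwheel '[[[0,0.0025,0,0,0,0],[0,0.005,0,0,0,0],[0,0.0075,0,0,0,0],[0,0.0075,0,0,0,0],[0,0.0075,0,0,0,0]]]'
python3 -m handwheel '[[[0,0.0025,0,0,0,0],[0,0.005,0,0,0,0],[0,0.005,0,0,0,0],[0,0.005,0,0,0,0]]]'
```

```text
time_s: 11.8
eef_pos: [474.9, 31.4, 120.2]
ee_rot: [-0.0, 1.0, -0.017, 0.0]
force: [1.4, 4.2, 3.8]
grip_width: 0.319
grip_force: 39.9
time_s: 12.2
eef_pos: [474.9, 29.4, 120.3]
ee_rot: [-0.0, 1.0, -0.017, 0.0]
force: [2.0, 4.8, 3.2]
grip_width: 0.314
grip_force: 39.9
```

In the tool's units: 2 mm / 400 = 0.005, 1 mm / 400 = 0.0025.

```bash
python3 -m handwheel '[[[0,0.0025,0,0,0,0],[0,0.005,0,0,0,0],[0,0.005,0,0,0,0],[0,0.005,0,0,0,0]]]'
```

```text
time_s: 12.6
eef_pos: [474.8, 27.4, 120.2]
ee_rot: [-0.0, 1.0, -0.017, 0.0]
force: [2.7, 4.5, 3.1]
grip_width: 0.316
grip_force: 39.9
```

In the tool's units: 2 mm / 400 = 0.005, 1 mm / 400 = 0.0025.

```bash
python3 -m handwheel '[[[0,0.0025,0,0,0,0],[0,0.005,0,0,0,0],[0,0.005,0,0,0,0],[0,0.005,0,0,0,0]]]'
python3 -m handwheel '[[[0,0.0025,0,0,0,0],[0,0.0038,0,0,0,0],[0,0.0038,0,0,0,0],[0,0.0038,0,0,0,0]]]'
```

```text
time_s: 13.0
eef_pos: [474.7, 25.7, 120.2]
ee_rot: [-0.001, 1.0, -0.017, 0.0]
force: [3.4, 6.8, 3.0]
grip_width: 0.317
grip_force: 39.9
time_s: 13.4
eef_pos: [474.6, 24.9, 120.2]
ee_rot: [-0.001, 1.0, -0.017, 0.0]
force: [4.3, 12.6, 4.2]
grip_width: 0.322
grip_force: 40.0
```

In the tool's units: 1.5 mm / 400 = 0.0038, 1 mm / 400 = 0.0025.

```bash
python3 -m handwheel '[[[0,0.0025,0,0,0,0],[0,0.0038,0,0,0,0],[0,0.0038,0,0,0,0],[0,0.0038,0,0,0,0]]]'
```

```text
time_s: 13.8
eef_pos: [474.5, 23.9, 120.3]
ee_rot: [-0.002, 1.0, -0.017, 0.0]
force: [3.8, 17.0, 5.6]
grip_width: 0.319
grip_force: 40.3
```

Wedged: the y force has risen to 17 N near y≈25. I'll hold it snug briefly, then release towards the mouth.

In the tool's units: 0.5 mm / 400 = 0.0013.

```bash
python3 -m handwheel '[[[0,0.0013,0,0,0,0],[0,0.0013,0,0,0,0],[0,0.0013,0,0,0,0],[0,0.0013,0,0,0,0],[0,0.0013,0,0,0,0],[0,0.0013,0,0,0,0]]]'
python3 - <<'E'
from h import *
im,d=cams.capture('wrist'); c=cal('wrist'); save('w3',im)
for o in cams.spot_point('pointer','wrist')[:2]: print(o['p'],o['uv'],atz(c,o['uv'],37))
E
```

```text
time_s: 14.4
eef_pos: [474.5, 23.6, 120.4]
ee_rot: [-0.002, 1.0, -0.017, 0.0]
force: [3.2, 18.9, 6.4]
grip_width: 0.317
grip_force: 40.4
```

View pics/w3.png

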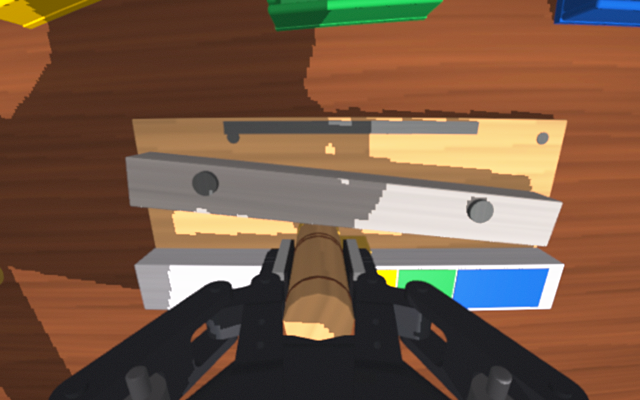

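The picture shows the blank seated between jaw and fence at (320,235), with the pointer hidden behind the finger on the yellow band. Next: back towards the mouth, then up.

In the tool's units: -25 mm / 400 = -0.0625, -16 mm / 400 = -0.04.

```bash
python3 -m handwheel '[[[0,-0.0075,0,0,0,0],[0.0008,-0.02,0,0,0,0],[0.002,-0.04,0,0,0,0],[0.003,-0.0625,0,0,0,0],[0.003,-0.0625,0,0,0,0]]]'
python3 -m handwheel '[[[0,0,-0.0375,0,0,0],[0,0,-0.1125,0,0,0],[0,0,-0.2,0,0,0],[0,0,-0.275,0,0,0],[0,0,-0.275,0,0,0],[0,0,-0.275,0,0,0]]]'
python3 - <<'E'
from h import *
s=readout.sense();A=rot(s['ee_rot']);print(s['eef_pos'],A.round(4))
im,d=cams.capture('wrist'); c=cal('wrist'); save('w4',im)
for o in cams.spot_point('pointer','wrist')[:2]: print(o['p'],o['uv'],atz(c,o['uv'],37))
for t in('tray_yellow','tray_green'):
  for o in cams.trace(t,'wrist')[:1]:
    m=o['pixels']&(d>0); v,u=np.nonzero(m); P=atd(c,np.c_[u,v],d[m]); q=P[P[:,2]>24]; print(t,o['p'],cv2.minAreaRect(q[:,:2].astype(np.float32)))
E
```

```text
time_s: 15.0
eef_pos: [476.5, 46.8, 120.3]
ee_rot: [0.001, 1.0, -0.016, -0.0]
force: [0.9, 1.4, 6.0]
grip_width: 0.315
grip_force: 40.8
time_s: 15.6
eef_pos: [476.0, 46.5, 229.5]
ee_rot: [0.0, 1.0, -0.017, -0.001]
force: [0.5, -0.3, -2.0]
grip_width: 0.317
grip_force: 40.2
[476.0443068   46.47262267 229.49609648] [[ 9.995e-01 -3.300e-02 -1.600e-03]
 [-3.300e-02 -9.995e-01 -5.000e-04]
 [-1.600e-03  6.000e-04 -1.000e+00]]
tray_yellow 0.68 ((623.4642333984375, -169.93032836914062), (91.34257507324219, 45.8379020690918), 89.56970977783203)
tray_green 0.94 ((624.3515625, 2.3515548706054688), (45.28119659423828, 90.46746826171875), 1.931335210800171)
```

View pics/w4.png

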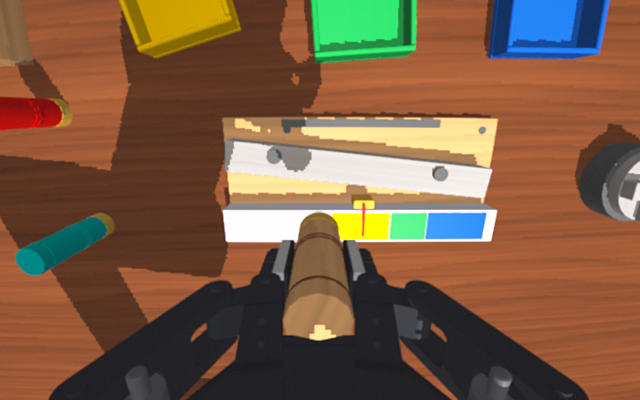

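The red hand is at (364,220), mid-yellow (the band runs 335–388), so the yellow tray is the one.

```bash
python3 -m handwheel '[[[0.075,-0.0525,0,0,0,0],[0.1625,-0.1125,0,0,0,0],[0.25,-0.175,0,0,0,0],[0.3375,-0.2375,0,0,0,0],[0.4125,-0.2875,0,0,0,0],[0.4675,-0.3268,0,0,0,0],[0.4675,-0.3268,0,0,0,0]]]'
python3 -m handwheel '[[[0,0,0.1,0,0,0],[0,0,0.1875,0,0,0],[0,0,0.25,0,0,0],[0,0,0.27,0,0,0],[0,0,0.2775,0,0,0],[0,0,0.2775,0,0,0],[0,0,0.2775,0,0,0]]]'
```

```text
time_s: 16.5
eef_pos: [669.0, 172.5, 227.5]
ee_rot: [0.0, 1.0, -0.016, -0.001]
force: [-0.2, 0.2, -2.3]
grip_width: 0.317
grip_force: 40.2
time_s: 17.2
eef_pos: [668.4, 171.0, 120.8]
ee_rot: [-0.0, 1.0, -0.017, 0.001]
force: [0.3, 0.2, -0.4]
grip_width: 0.318
grip_force: 40.2
```

In the tool's units: 2.5 mm / 400 = 0.0063, 2 mm / 400 = 0.005.

```bash
python3 -m handwheel '[[[0,0,0.0025,0,0,0],[0,0,0.005,0,0,0],[0,0,0.0063,0,0,0],[0,0,0.0063,0,0,0]]]'
```

```text
time_s: 17.6
eef_pos: [667.8, 171.0, 116.7]
ee_rot: [0.0, 1.0, -0.017, -0.0]
force: [0.0, 0.1, -0.8]
grip_width: 0.319
grip_force: 40.2
```

In the tool's units: 1.3 mm / 400 = 0.0033, 0.7 mm / 400 = 0.0018.

```bash
python3 -m handwheel '[[[0,0,0.0018,0,0,0],[0,0,0.0033,0,0,0],[0,0,0.0033,0,0,0],[0,0,0.0033,0,0,0]]]'
```

```text
time_s: 18.0
eef_pos: [667.9, 171.0, 115.4]
ee_rot: [0.0, 1.0, -0.017, 0.0]
force: [0.4, -0.2, -0.4]
grip_width: 0.319
grip_force: 40.4
```

Run:
```python
from h import *
im,d=cams.capture('scene'); cv2.imwrite('pics/s5.png',cv2.resize(im[130:300,280:440,::-1],None,fx=3.5,fy=3.5))
```

```text
(no output)
```

View pics/s5.png

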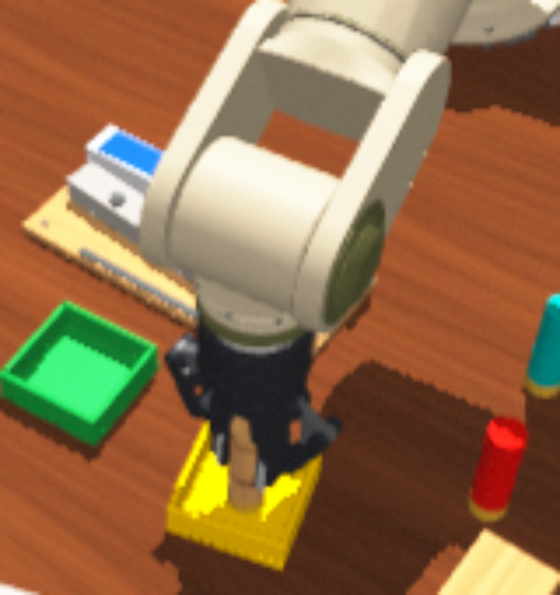

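The blank's foot is inside the yellow tray near (245,500), not yet loading the floor. I'll feel for contact.

In the tool's units: 0.8 mm / 400 = 0.002, 0.4 mm / 400 = 0.001.

```bash
python3 -m handwheel '[[[0,0,0.001,0,0,0],[0,0,0.002,0,0,0],[0,0,0.002,0,0,0],[0,0,0.002,0,0,0]]]'
```

```text
time_s: 18.45
eef_pos: [668.0, 171.0, 115.4]
ee_rot: [-0.0, 1.0, -0.017, 0.0]
force: [-1.2, -0.7, 5.7]
grip_width: 0.315
grip_force: 40.7
```

Contact. I'll release and rise slowly.

In the tool's units: -0.4 mm / 400 = -0.001.

```bash
python3 -m handwheel '[[[0,0,-0.001,0,0,0],[0,0,-0.001,0,0,0],[0,0,-0.001,0,0,0],[0,0,-0.001,0,0,0],[0,0,-0.001,0,0,0],[0,0,-0.001,0,0,0]]]' 0.7
python3 -m handwheel '[[[0,0,-0.0125,0,0,0],[0,0,-0.05,0,0,0],[0,0,-0.125,0,0,0],[0,0,-0.225,0,0,0],[0,0,-0.325,0,0,0],[0,0,-0.325,0,0,0]]]'
python3 -m handwheel '[[[-0.1,0,0,0,0,0],[-0.2,0,0,0,0,0],[-0.3,0.075,0,0,0,0],[-0.375,0.175,0,0,0,0],[-0.4,0.275,0,0,0,0],[-0.4,0.275,0,0,0,0]]]'
python3 - <<'E'
from h import *
im,d=cams.capture('wrist'); save('w6',im)
E
```

```text
time_s: 19.05
eef_pos: [667.9, 171.1, 114.9]
ee_rot: [-0.0, 1.0, -0.017, -0.0]
force: [-1.0, -0.3, -0.7]
grip_width: 0.696
grip_force: 0.0
time_s: 19.65
eef_pos: [669.2, 171.3, 253.3]
ee_rot: [-0.001, 1.0, -0.017, 0.006]
force: [-0.1, 0.3, 0.9]
grip_width: 0.699
grip_force: 0.0
time_s: 20.25
eef_pos: [503.2, 63.4, 246.1]
ee_rot: [0.0, 1.0, -0.018, 0.001]
force: [0.0, -0.1, 0.3]
grip_width: 0.701
grip_force: 0.0
```

View pics/w6.png

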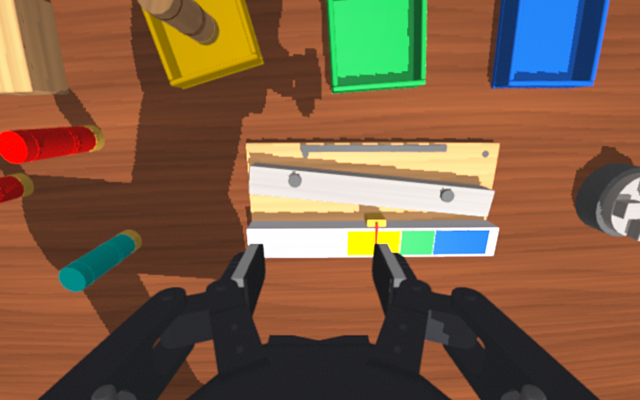

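The blank stands in the yellow tray with its foot at about (205,33). The pointer is still on yellow at (377,238), and the robot is clear of everything.

```bash
python3 -c "
from rig import order
print(order.finish_job())"
```

```text
the job is handed in; nothing more can be done
None
```

I wedged the blank gently in the gauge at about 19 N and left the pointer on yellow. The blank stands upright in the yellow tray, and I handed the job in at about 20 s of the 61 s allowed; no verdict came back.

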